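# Reset the tripped incubator relay and lock the strip

### The arm

A 6-joint arm with a two-finger parallel gripper is mounted at the origin on the work surface. World frame = base frame: x ahead of the robot, y to its left, z up, the work surface at z = 0. Lengths are in m, angles in rad, forces in N, time in s.
With the tool pointing down it reaches from about 0.35 to 0.975 m from the base axis. Payload 4.9 kg.
Tool frame: the origin (TCP) lies midway between the tips of the shut fingers; the grasp point (between the pads) lies 19 mm behind it; z points along the fingers, y is the line along which they close (so a half turn about z gives the same grasp; the last joint's range is limited). The gripper opens to 85 mm and grips with 20 to 120 N. Pads are 22 mm wide; open, the fingers measure 114 mm over their backs; the gripper's body (76 mm by 85 mm) begins 54 mm behind the grasp point. The pads swing forward as they close: fully open they stand 13 mm farther back than shut.
Start: joints at [1.108, 0.053, 1.613, -0, 1.476, -0.119], TCP at [0.211, 0.588, 0.231] pointing down, gripper open.
Joint ranges: [-3.01, 3.01], [-1.01, 2.22], [0.06, 2.58], [-1.02, 4.17], [0.09, 2.62], [-3.14, 3.14]. Speed limits (rad/s): [2.57, 2.57, 3.14, 3.14, 3.14, 3.14].

### API

Orientations are given as a unit quaternion [w, x, y, z].
In Python, from plant import state, grab_frame, camera_info, job_done, spot_in, masks_of, pinpoint gives the robot as it stands.
- The arm moves only by the shell command python3 -m handwheel 'ROWS' [OPENING]. ROWS is JSON, a list that holds one entry, the list of rows, each a list of 6 numbers: the shift along the world's x, y, z in m, then the turn, a rotation vector about the world's x, y, z in degrees. In form: [[[tx, ty, tz, ax, ay, az], ...]]. A call has 1 to 20 rows; each row shifts and turns the commanded pose from where the row before left it; what a row does not reach is not made up. A row lasts 1/12 s, in which the tool goes at most 41.7 mm and 7.16 degrees, less where a joint would pass 70% of its speed; a pose out of reach is approached as far as the arm can. A call is refused whole if a number of a shift passes 0.0417 or a number of a turn 7.16, either way. A call with a gripper value outside its range is refused whole. OPENING is the opening, from 0 (shut) to 1 (fully open), set as the call begins (- or left out, the last holds). The fingers move at their own pace and stop on an object; the grip force is fixed at half the most. Time passes only in rows, so rows that do not move let the fingers close. It gives the time, the measured TCP pose, the force, the opening and the grip force at its end, in the units of the state.
- state(): the state, without advancing time (a new reading comes with each control period).
- grab_frame(name): name is "scene" or "top" or "wrist"; returns (picture, depth): 384x512x3 uint8, blue, green, red; 384x512 float32, m along the optical axis (not along the pixel's ray), 0 where there is no reading.
- camera_info(name): a dict with "fx", "fy", "cx", "cy" (pixels), "distortion" ([k1, k2, p1, p2, k3] as OpenCV has them; the pictures are not rectified), "T" (4x4, takes a point from camera to world coordinates). Camera axes: x right, y up, looking along -z (the intrinsics and any distortion apply to the point x, -y, -z); pixel columns grow to the right and rows downward; lengths in m; the calibration is good to about 2 mm. A picture is of the moment at which its call begins: read the wrist's pose just before it. camera_info takes no time and is no camera call; for the wrist camera it gives the pose at the moment of the call.
- job_done(): hands the job in; it is judged then, once.
Trained networks look in the newest picture that a camera, given by its name, has taken for a name from the list of things; names that differ only in an ending like _2 or _b are one class to them, and where a whole thing is asked for, a point or a joint stands for the part that bears it (a point fixed in the world has none). Each returns a list of dicts, best first, with "conf" (0 to 1); they miss things now and then, are a little off and sometimes report something else, mostly with a low value. They report only what shows in the picture. A call takes as long as a camera call.
- spot_in(camera, thing): "box" ([left, top, width, height] in pixels, round what is visible of it).
- masks_of(camera, thing): "region" (384x512 bool, what is visible of it) and "box" ([left, top, width, height] in pixels, round what is visible of it).
- pinpoint(camera, thing): "position" ([column, row] in pixels: a listed point, or the origin of a listed thing).
The state is a dict: "time": time; "joint_pos": joint angles; "joint_vel": joint speeds; "joint_efforts": joint torques, N m; "tool_pos": TCP position; "tool_rot": TCP orientation; "contact_force": force on the tool from outside, world axes, zero at the start; "ft_torque": the same for the moment, N m; "gripper_width": opening from 0.0 (shut) to 1.0 (fully open); "grasp_force": force on a finger pad.
Only numpy, scipy, OpenCV 4.12 (cv2) and the standard library are available. Lean on these libraries where they do the work, as an engineer would, in place of code of your own. Each camera call takes 0.05 s, during which the arm holds its last target. There are 200 camera calls.

### The job

One of the three relays on the strip has tripped; the other two are dead. Press their reset buttons gently to find the one that resists, then snaps over and stays in; a button that is still soft a little past half-way is a dead one: let it come back out and never push it right down. Then swing the steel retaining bar closed in front of the relays until it rests in its catch, and leave the two culture dishes beside the strip where they are.

Things in the scene. Friction and masses are not known exactly. Their poses are not given: they have to be found in the camera images.
- strip: relay strip screwed to the bench: aluminium plate 170 x 236 x 12 mm, origin at the centre of its underside on the bench; its x axis points across the strip from the side with the retaining bar (-x) to the far side, y along the row of modules. The modules stand at x = +15 mm, y = -52, 0 and +52 mm
- bar (a joint): angle of the flat steel retaining bar (rad): 0 = closed, lying along the strip in front (-x side) of the modules with its tip in the dark catch; positive = swung open, tip away from the modules (as seen from above, closing is anticlockwise). Starts open, 0.6 to 0.95. Turns about a vertical pin, with light friction (about 0.5 N at the knob) and no spring; a stop in the catch ends it at 0
- bar_hinge (a point): the pin that the bar turns about, at the strip's (-60, +84) mm, 34 mm above the bench. When closed the bar points from here along the strip's -y; it is 174 mm long, 8 mm thick and 14 mm high (27 to 41 mm above the bench)
- bar_knob (a point): centre of the top of the upright black knob on the bar: 13 mm across, 36 mm high, its top 77 mm above the bench, 125 mm from the pin
- dish_a: closed clear culture dish with a dull red medium, 92 mm across, 17 mm high, lying loose beside the +y end of the strip; origin at the centre of its underside
- dish_b: a second such dish, beside the -y end of the strip
- relay_a: one of three outwardly identical relay modules (the order along the strip varies): grey block 64 x 42 x 50 mm (x, y, z), origin at the centre of its underside, which lies 12 mm above the bench; x and y along the strip's. In the middle of its top is a black collar (25 mm across, its top 53 mm above the origin) with an upright black button, 16 mm across. The module is fixed to the strip
- button_a (a joint): depth of that module's button, m: 0 = out, positive = pushed down (13 mm stands proud of the collar when out). On the tripped relay the push-back climbs from 1.5 N to a peak of about 5.5 N at 2 mm, then falls away, is gone at about 5.5 mm, and the button snaps on to its stop at 7 mm and stays there. On a dead relay it only grows softly, from 0.6 N to 1.6 N at 7 mm and 2.2 N at its stop at 12 mm, and it springs back out when let go
- button_a_top (a point): centre of that button's top face, 78 mm above the bench when the button is out; moves with the button
- relay_b: one of three outwardly identical relay modules (the order along the strip varies): grey block 64 x 42 x 50 mm (x, y, z), origin at the centre of its underside, which lies 12 mm above the bench; x and y along the strip's. In the middle of its top is a black collar (25 mm across, its top 53 mm above the origin) with an upright black button, 16 mm across. The module is fixed to the strip
- button_b (a joint): depth of that module's button, m: 0 = out, positive = pushed down (13 mm stands proud of the collar when out). On the tripped relay the push-back climbs from 1.5 N to a peak of about 5.5 N at 2 mm, then falls away, is gone at about 5.5 mm, and the button snaps on to its stop at 7 mm and stays there. On a dead relay it only grows softly, from 0.6 N to 1.6 N at 7 mm and 2.2 N at its stop at 12 mm, and it springs back out when let go
- button_b_top (a point): centre of that button's top face, 78 mm above the bench when the button is out; moves with the button
- relay_c: one of three outwardly identical relay modules (the order along the strip varies): grey block 64 x 42 x 50 mm (x, y, z), origin at the centre of its underside, which lies 12 mm above the bench; x and y along the strip's. In the middle of its top is a black collar (25 mm across, its top 53 mm above the origin) with an upright black button, 16 mm across. The module is fixed to the strip
- button_c (a joint): depth of that module's button, m: 0 = out, positive = pushed down (13 mm stands proud of the collar when out). On the tripped relay the push-back climbs from 1.5 N to a peak of about 5.5 N at 2 mm, then falls away, is gone at about 5.5 mm, and the button snaps on to its stop at 7 mm and stays there. On a dead relay it only grows softly, from 0.6 N to 1.6 N at 7 mm and 2.2 N at its stop at 12 mm, and it springs back out when let go
- button_c_top (a point): centre of that button's top face, 78 mm above the bench when the button is out; moves with the button

How it is judged:
By the outcome, as a careful person would: the job done as asked, in the order asked, and still so for the second after the job is handed in, with the robot touching nothing.
It also fails if it takes over 61 s, if anything falls off the work surface, if the arm or the gripper's body presses on something with over 40 N, if the wrist force passes 120 N, or if a joint passes its speed limit or range.

## Working session

There is one attempt and no reset: what is moved stays moved. The work goes in short steps, Python scripts to look and compute and a shell command to move; the robot and the scene stay as the last step left them, time stands still between calls to the robot, and variables do not carry over. Pictures are saved under pics/ and viewed, at most 10 in all, crops included, and the job is handed in when it is done.

```bash
mkdir -p pics; cat > h.py <<'E'
import numpy as np, cv2
from plant import *
def ray(cam,px,info=None):
    c=info or camera_info(cam)
    K=np.array([[c['fx'],0,c['cx']],[0,c['fy'],c['cy']],[0,0,1]])
    u=cv2.undistortPoints(np.array([[px]],float),K,np.array(c['distortion'],float))[0,0]
    T=np.array(c['T']); return T[:3,3],T[:3,:3]@np.array([u[0],-u[1],-1])
def at_z(cam,px,z):
    o,d=ray(cam,px); return o+d*(z-o[2])/d[2]
E
python3 - <<'E'
from h import *
s=state(); print(s['time'],s['tool_pos'],s['tool_rot'],s['contact_force'])
for cam in ['top','scene']:
    im,d=grab_frame(cam); cv2.imwrite(f'pics/{cam}0.png',im)
    print(cam,camera_info(cam)['T'][:3])
    for t,z in [('button_a_top',.078),('bar_knob',.077),('bar_hinge',.041),('strip',0),('dish_a',0)]:
        for r in pinpoint(cam,t): print(t,round(r['conf'],2),np.round(r['position'],1),np.round(at_z(cam,r['position'],z),4))
E
```

```text
0.0 [0.2103931  0.58784587 0.23006221] [-2.93728354e-04  1.71037053e-01  9.85264041e-01 -1.00488263e-03] [-0.0891681   0.05334131 -0.53299749]
top [[-0.01309376  0.98929101 -0.145368    0.48170737]
 [-0.99991355 -0.01278035  0.00308971  0.05624167]
 [ 0.00119876  0.14539589  0.98937283  0.90008255]]
button_a_top 0.62 [338.8 168.3] [ 0.6568 -0.1241  0.078 ]
bar_knob 0.73 [327.8 250.8] [ 0.4836 -0.0941  0.077 ]
bar_hinge 0.91 [279.2 217.4] [0.5575 0.0028 0.041 ]
bar_hinge 0.74 [285.6 178.7] [ 0.6426 -0.0132  0.041 ]
bar_hinge 0.29 [312.3 185.8] [ 0.626  -0.0716  0.041 ]
strip 0.67 [310.6 188.6] [ 0.6265 -0.0735  0.    ]
dish_a 0.71 [390.2 212.6] [ 0.5681 -0.2573  0.    ]
dish_a 0.69 [221.1 196.7] [0.6103 0.1321 0.    ]
scene [[-0.29307474 -0.7446809   0.59963118  1.06963497]
 [ 0.9559027  -0.21582803  0.19916898  0.1858905 ]
 [-0.01890012  0.63156046  0.77509623  0.63239415]]
button_a_top 0.6 [180.7 196.4] [ 0.6954 -0.0895  0.078 ]
button_a_top 0.51 [176.  171.9] [ 0.6448 -0.1219  0.078 ]
bar_knob 0.81 [223.5 117.1] [ 0.4758 -0.0914  0.077 ]
bar_hinge 0.59 [253.9 166.1] [0.5591 0.0006 0.041 ]
strip 0.75 [209.8 197.4] [ 0.6289 -0.0712  0.    ]
dish_a 0.91 [313.3 212.3] [0.607 0.135 0.   ]
dish_a 0.7 [143.3 154.7] [ 0.5587 -0.2553  0.    ]
```

```bash
python3 - <<'E'
import cv2,numpy as np
a=cv2.imread('pics/top0.png')[130:290,190:430];b=cv2.imread('pics/scene0.png')[80:260,100:370]
cv2.imwrite('pics/c0.png',np.vstack([cv2.resize(a,(480,320),interpolation=cv2.INTER_CUBIC),cv2.resize(b,(480,280))]))
E
```

```text
(no output)
```

View pics/c0.png

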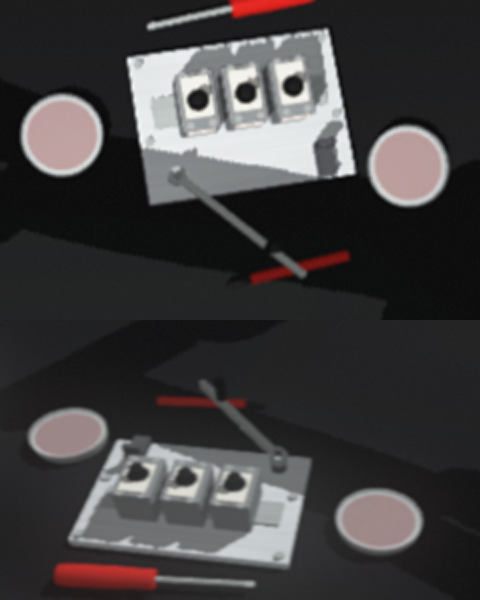

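The crop shows the strip with three modules: dark buttons at about top px (289,180), (313,176) and (336,173). The hinge is at (279,217), the knob at about (327,252) and the catch at about (353,203). One dish lies at each end, and loose screwdrivers lie nearby, one of them under the open bar. Next I'll refine the strip pose.

```bash
python3 - <<'E'
from h import *
im,d=grab_frame('top'); c=camera_info('top')
m=masks_of('top','strip')[0]['region']
def rect(m):
    pts=np.argwhere(m)[:,::-1]; h=cv2.convexHull(pts.astype(np.int32))[:,0]
    w=np.array([at_z('top',p,.012)[:2] for p in h],np.float32)*1000
    return cv2.minAreaRect(w)
print('rect',rect(m))
# button tops by depth
K=np.array([[c['fx'],0,c['cx']],[0,c['fy'],c['cy']],[0,0,1]])
v,u=np.mgrid[130:290,190:430]; uu=cv2.undistortPoints(np.stack([u,v],-1).reshape(-1,1,2).astype(float),K,np.array(c['distortion']))[:,0]
dd=d[130:290,190:430].ravel(); T=np.array(c['T'])
P=np.c_[uu[:,0]*dd,-uu[:,1]*dd,-dd]@T[:3,:3].T+T[:3,3]
mask=((P[:,2]>.0705)&(P[:,2]<.1)&(dd>0)).reshape(160,240).astype(np.uint8)
n,l,st,ce=cv2.connectedComponentsWithStats(mask)
for i in range(1,n):
    q=P[(l==i).ravel()]; print(st[i,4],q.mean(0).round(4),(np.ptp(q,axis=0)).round(3))
for cam in ['top','scene']:
    if cam=='scene': grab_frame(cam)
    for t in ['relay_a','button_b_top','button_a']:
        for r in spot_in(cam,t)[:4]: print(cam,t,round(r['conf'],2),np.round(r['box'],1))
# model pose from hinge & strip centre
E
```

```text
rect ((577.38818359375, -77.61834716796875), (272.7702941894531, 238.19566345214844), 7.512847900390625)
45 [ 0.6502 -0.1193  0.0784] [0.015 0.014 0.009]
46 [ 0.6427 -0.0689  0.0782] [0.013 0.015 0.01 ]
46 [ 0.6357 -0.0173  0.0782] [0.015 0.013 0.011]
32 [ 0.4782 -0.0912  0.0769] [0.01  0.011 0.007]
top relay_a 0.75 [277.  163.5  22.3  33.1]
top relay_a 0.7 [321.3 158.8  25.4  33.5]
top relay_a 0.6 [299.8 159.7  23.7  38. ]
top button_a 0.5 [311.1 173.1   4.9   7.5]
scene relay_a 0.89 [163.3 165.8  35.   45. ]
scene relay_a 0.85 [190.  167.3  28.7  43.4]
scene relay_a 0.65 [218.2 173.3  29.6  44.9]
scene relay_a 0.2 [212.2 117.6  51.5  56.9]
scene button_a 0.57 [173.8 168.2   6.1  13.4]
scene button_a 0.41 [227.5 177.5   8.8   7.4]
scene button_a 0.36 [213.2 120.2  47.9  57.2]
```

```bash
python3 -m handwheel '[[[0.0213,-0.0303,-0.005,0,0,1.4],[0.0213,-0.0303,-0.005,0,0,1.4],[0.0213,-0.0303,-0.005,0,0,1.4],[0.0213,-0.0303,-0.005,0,0,1.4],[0.0213,-0.0303,-0.005,0,0,1.4],[0.0213,-0.0303,-0.005,0,0,1.4],[0.0213,-0.0303,-0.005,0,0,1.4],[0.0213,-0.0303,-0.005,0,0,1.4],[0.0213,-0.0303,-0.005,0,0,1.4],[0.0213,-0.0303,-0.005,0,0,1.4],[0.0213,-0.0303,-0.005,0,0,1.4],[0.0213,-0.0303,-0.005,0,0,1.4],[0.0213,-0.0303,-0.005,0,0,1.4],[0.0213,-0.0303,-0.005,0,0,1.4],[0.0213,-0.0303,-0.005,0,0,1.4],[0.0213,-0.0303,-0.005,0,0,1.4],[0.0213,-0.0303,-0.005,0,0,1.4],[0.0213,-0.0303,-0.005,0,0,1.4],[0.0213,-0.0303,-0.005,0,0,1.4],[0.0213,-0.0303,-0.005,0,0,1.4]]]' 0
```

```text
time: 2.72
tool_pos: [0.6375, -0.0193, 0.1311]
tool_rot: [0.0, -0.073, 0.997, 0.0]
contact_force: [0.6, 0.9, -0.4]
gripper_width: 0.003
grasp_force: 0.0
```

```bash
python3 -m handwheel '[[[0,0,0,0,0,0],[0,0,0,0,0,0],[0,0,0,0,0,0]]]'; python3 -c "
from plant import *
for i in range(3): s=state(); print(s['tool_pos'],s['contact_force'])"
```

```text
time: 2.97
tool_pos: [0.6364, -0.0174, 0.1311]
tool_rot: [-0.0, -0.072, 0.997, 0.0]
contact_force: [-0.1, -0.3, 1.0]
gripper_width: -0.004
grasp_force: 0.0
[ 0.63637108 -0.01737084  0.13105551] [-0.07031523 -0.33217154  0.970039  ]
[ 0.63637108 -0.01737084  0.13105551] [-0.07031523 -0.33217154  0.970039  ]
[ 0.63637108 -0.01737084  0.13105551] [-0.07031523 -0.33217154  0.970039  ]
```

```bash
python3 -m handwheel '[[[0,0,-0.015,0,0,0],[0,0,-0.015,0,0,0],[0,0,-0.012,0,0,0],[0,0,-0.008,0,0,0],[0,0,0,0,0,0],[0,0,0,0,0,0]]]'; python3 -m handwheel '[[[0,0,-0.003,0,0,0],[0,0,0,0,0,0],[0,0,0,0,0,0]]]';  python3 -m handwheel '[[[0,0,-0.001,0,0,0],[0,0,0,0,0,0]]]'; python3 -m handwheel '[[[0,0,-0.001,0,0,0],[0,0,0,0,0,0]]]'; python3 -m handwheel '[[[0,0,0,0,0,0]]]'
```

```text
time: 3.47
tool_pos: [0.6358, -0.0171, 0.08]
tool_rot: [-0.001, -0.073, 0.997, 0.0]
contact_force: [0.1, 0.5, 0.1]
gripper_width: 0.002
grasp_force: 0.0
time: 3.72
tool_pos: [0.6371, -0.0177, 0.0789]
tool_rot: [0.0, -0.072, 0.997, -0.0]
contact_force: [0.8, 0.6, 0.5]
gripper_width: -0.001
grasp_force: 0.0
time: 3.88
tool_pos: [0.637, -0.0177, 0.0778]
tool_rot: [0.001, -0.072, 0.997, -0.0]
contact_force: [1.1, 0.7, 0.5]
gripper_width: 0.004
grasp_force: 0.2
time: 4.05
tool_pos: [0.6369, -0.0177, 0.0765]
tool_rot: [0.0, -0.072, 0.997, -0.0]
contact_force: [-0.7, -0.9, 0.8]
gripper_width: 0.004
grasp_force: 0.3
time: 4.13
tool_pos: [0.6369, -0.0176, 0.0765]
tool_rot: [0.0, -0.072, 0.997, -0.0]
contact_force: [0.4, 0.8, 1.3]
gripper_width: -0.002
grasp_force: 0.3
```

```bash
for i in 1; do python3 -m handwheel '[[[0,0,-0.001,0,0,0],[0,0,0,0,0,0]]]'; python3 -m handwheel '[[[0,0,-0.001,0,0,0],[0,0,0,0,0,0]]]'; python3 -m handwheel '[[[0,0,0,0,0,0]]]';python3 -m handwheel '[[[0,0,0,0,0,0]]]'; done | egrep 'tool_pos|contact'
```

```text
tool_pos: [0.6368, -0.0176, 0.0753]
contact_force: [0.5, 0.0, -0.2]
tool_pos: [0.6367, -0.0176, 0.0742]
contact_force: [-1.0, -1.3, 1.2]
tool_pos: [0.6367, -0.0176, 0.0743]
contact_force: [0.4, -0.6, 0.6]
tool_pos: [0.6367, -0.0176, 0.0743]
contact_force: [0.6, -0.2, 0.8]
```

```bash
(python3 -m handwheel '[[[0,0,-0.001,0,0,0],[0,0,0,0,0,0]]]'; python3 -m handwheel '[[[0,0,-0.001,0,0,0],[0,0,0,0,0,0]]]'; python3 -m handwheel '[[[0,0,-0.001,0,0,0],[0,0,0,0,0,0]]]';python3 -m handwheel '[[[0,0,0,0,0,0]]]';python3 -m handwheel '[[[0,0,0,0,0,0]]]') | egrep 'tool_pos|contact'
```

```text
tool_pos: [0.6367, -0.0176, 0.0732]
contact_force: [0.4, 0.2, 1.6]
tool_pos: [0.6366, -0.0176, 0.0722]
contact_force: [-0.6, 0.2, 0.0]
tool_pos: [0.6366, -0.0176, 0.0711]
contact_force: [0.2, 0.1, 1.5]
tool_pos: [0.6367, -0.0176, 0.0713]
contact_force: [-0.2, -0.7, 2.1]
tool_pos: [0.6367, -0.0176, 0.0713]
contact_force: [0.3, 0.0, 1.6]
```

```bash
python3 - <<'E'
from h import *
for cam in ['scene']:
    im,_=grab_frame(cam); cv2.imwrite('pics/p1.png',cv2.resize(im[110:240,130:300],(680,520),interpolation=cv2.INTER_CUBIC))
E
```

```text
(no output)
```

View pics/p1.png

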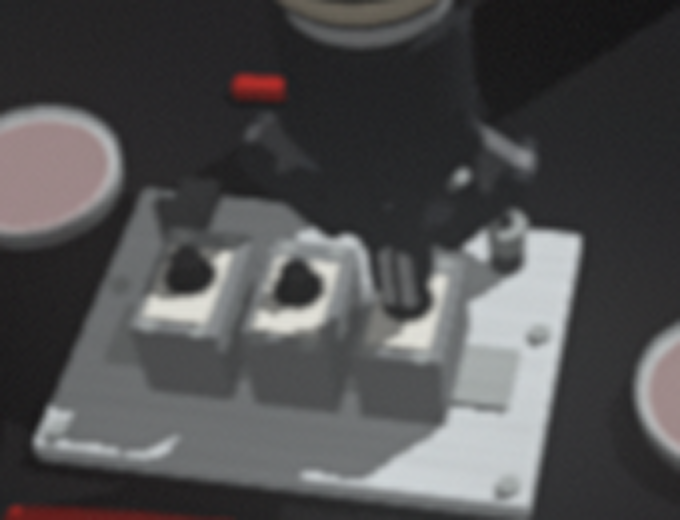

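The fingers at (405,290) are pressed on the button, and the push-back is only about 1.6 N at 7 mm. That makes the +y button dead, so I'll let it out and try the middle one.

```bash
(python3 -m handwheel '[[[0,0,0.01,0,0,0],[0,0,0.015,0,0,0],[0.002,-0.017,0,0,0,0],[0.002,-0.017,0,0,0,0],[0.002,-0.017,0,0,0,0],[0,0,-0.010,0,0,0],[0,0,-0.006,0,0,0],[0,0,0,0,0,0],[0,0,0,0,0,0]]]'; python3 -m handwheel '[[[0,0,-0.003,0,0,0],[0,0,0,0,0,0]]]'; python3 -m handwheel '[[[0,0,-0.001,0,0,0],[0,0,0,0,0,0]]]'; python3 -m handwheel '[[[0,0,-0.001,0,0,0],[0,0,0,0,0,0]]]'; python3 -m handwheel '[[[0,0,-0.001,0,0,0],[0,0,0,0,0,0]]]';python3 -m handwheel '[[[0,0,0,0,0,0]]]';python3 -m handwheel '[[[0,0,0,0,0,0]]]') | egrep 'tool_pos|contact'
```

```text
tool_pos: [0.6418, -0.0676, 0.0793]
contact_force: [0.8, -0.6, -0.3]
tool_pos: [0.6429, -0.0678, 0.0777]
contact_force: [-0.6, 0.3, 3.3]
tool_pos: [0.6429, -0.0679, 0.0771]
contact_force: [-1.8, 2.9, 4.4]
tool_pos: [0.643, -0.068, 0.076]
contact_force: [-1.7, 3.3, 4.6]
tool_pos: [0.6431, -0.0681, 0.0748]
contact_force: [-1.3, 2.5, 3.5]
tool_pos: [0.643, -0.0683, 0.0747]
contact_force: [-0.5, 2.9, 3.4]
tool_pos: [0.643, -0.0684, 0.0746]
contact_force: [-0.4, 2.6, 2.9]
```

It resists: the force peaks at about 5 N and then falls away, so the middle relay is the tripped one. I'll press on to its stop.

```bash
(python3 -m handwheel '[[[0,0,-0.001,0,0,0],[0,0,-0.001,0,0,0],[0,0,0,0,0,0]]]'; python3 -m handwheel '[[[0,0,-0.001,0,0,0],[0,0,0,0,0,0]]]'; python3 -m handwheel '[[[0,0,-0.0007,0,0,0],[0,0,0,0,0,0]]]'; python3 -m handwheel '[[[0,0,0,0,0,0]]]') | egrep 'tool_pos|contact'
```

```text
tool_pos: [0.6419, -0.069, 0.0711]
contact_force: [0.1, 0.2, -0.8]
tool_pos: [0.6421, -0.069, 0.071]
contact_force: [-1.4, -0.4, 1.3]
tool_pos: [0.6422, -0.069, 0.071]
contact_force: [-3.7, -1.4, 4.7]
tool_pos: [0.6422, -0.069, 0.071]
contact_force: [-5.2, -0.3, 4.1]
```

```bash
python3 -m handwheel '[[[0,0,0.01,0,0,0],[0,0,0.02,0,0,0],[0,0,0.03,0,0,0],[-0.03,0,0,0,0,-4],[-0.033,0,0,0,0,-4],[-0.033,0.001,0,0,0,-4],[-0.033,0.001,0,0,0,-4],[-0.033,0.001,0,0,0,-4],[-0.033,0,0,0,0,-3],[0,0,0,0,0,0],[0,0,0,0,0,0]]]'; cat > depth.py <<'E'
from h import *
def blobs():
    im,d=grab_frame('top'); c=camera_info('top')
    K=np.array([[c['fx'],0,c['cx']],[0,c['fy'],c['cy']],[0,0,1]])
    v,u=np.mgrid[130:290,190:430]; uu=cv2.undistortPoints(np.stack([u,v],-1).reshape(-1,1,2).astype(float),K,np.array(c['distortion']))[:,0]
    dd=d[130:290,190:430].ravel(); T=np.array(c['T'])
    P=np.c_[uu[:,0]*dd,-uu[:,1]*dd,-dd]@T[:3,:3].T+T[:3,3]
    mask=((P[:,2]>.0665)&(P[:,2]<.1)&(dd>0)).reshape(160,240).astype(np.uint8)
    n,l,st,ce=cv2.connectedComponentsWithStats(mask)
    for i in range(1,n):
        q=P[(l==i).ravel()]; print(st[i,4],np.median(q,0).round(4))
    return im
if __name__=='__main__':
    im=blobs(); cv2.imwrite('pics/now.png',im[130:290,190:430])
    print(state()['joint_pos'])
E
python3 depth.py
```

```text
time: 8.52
tool_pos: [0.4465, -0.0655, 0.1304]
tool_rot: [0.001, 0.128, 0.992, -0.0]
contact_force: [0.5, -0.0, 0.6]
gripper_width: 0.001
grasp_force: 0.0
1 [ 0.682  -0.1281  0.0669]
1 [ 0.6773 -0.1298  0.068 ]
9 [ 0.6664 -0.1073  0.0668]
1 [ 0.6733 -0.1124  0.0667]
1 [ 0.6732 -0.1167  0.0669]
1 [ 0.6731 -0.1211  0.067 ]
2 [ 0.6692 -0.0764  0.0667]
67 [ 0.6504 -0.1183  0.0774]
1 [ 0.6685 -0.1272  0.0677]
1 [ 0.6627 -0.0512  0.0674]
3 [ 0.6648 -0.0577  0.067 ]
2 [ 0.6648 -0.0653  0.067 ]
1 [ 0.6648 -0.0729  0.0669]
1 [ 0.6589 -0.0103  0.0667]
3 [ 0.6608 -0.0166  0.0675]
2 [ 0.6581 -0.065   0.0675]
2 [ 0.659  -0.1074  0.0668]
1 [ 0.6546 -0.0102  0.0666]
1 [ 0.656  -0.0229  0.0693]
1 [ 0.6561 -0.0553  0.067 ]
66 [ 0.6427 -0.069   0.0705]
1 [ 0.6558 -0.0768  0.0678]
2 [ 0.6523 -0.0048  0.0674]
2 [ 0.6497 -0.026   0.0683]
1 [ 0.6516 -0.0833  0.0665]
2 [ 0.6474 -0.1315  0.0686]
1 [0.648  0.0028 0.0676]
1 [ 0.6457 -0.0014  0.0676]
67 [ 0.6351 -0.019   0.0778]
1 [ 0.6424 -0.1087  0.0673]
3 [ 0.6399 -0.1126  0.0675]
1 [ 0.6423 -0.1305  0.0668]
6 [ 0.6369 -0.0054  0.0677]
1 [ 0.638  -0.1325  0.0666]
2 [ 0.6311 -0.0566  0.0672]
2 [ 0.6315 -0.1093  0.0673]
1 [ 0.6337 -0.1192  0.0671]
1 [ 0.6277 -0.0715  0.0672]
1 [ 0.6262 -0.0052  0.0676]
3 [ 0.6218 -0.0157  0.0668]
1 [ 0.6238 -0.0329  0.067 ]
2 [ 0.6206 -0.0253  0.0677]
1 [ 0.6196 -0.0328  0.0666]
1 [ 0.6191 -0.0691  0.0668]
1 [ 0.6177 -0.005   0.0671]
[-3.10539790e-01 -2.97278743e-01  2.10304506e+00  7.17752284e-05
  1.33364704e+00 -1.62472851e+00]
```

```bash
python3 -m handwheel '[[[0,0,-0.02,0,0,0],[0,0,-0.02,0,0,0],[0,0,-0.02,0,0,0],[0,0,-0.018,0,0,0],[0,0,0,0,0,0]]]'|egrep 'tool_pos|cont'; python3 -m handwheel '[[[0.0044,-0.0041,0,0,0,1],[0.0044,-0.0041,0,0,0,1],[0.0044,-0.0041,0,0,0,1],[0.0041,-0.0042,0,0,0,1],[0.0041,-0.0042,0,0,0,1],[0.0041,-0.0042,0,0,0,1],[0.0046,-0.0036,0,0,0,1],[0.0046,-0.0036,0,0,0,1],[0.0046,-0.0036,0,0,0,1],[0.0051,-0.0029,0,0,0,1],[0.0051,-0.0029,0,0,0,1],[0.0051,-0.0029,0,0,0,1],[0.0055,-0.0022,0,0,0,1],[0.0055,-0.0022,0,0,0,1],[0.0055,-0.0022,0,0,0,1],[0,0,0,0,0,0]]]'; python3 - <<'E'
from h import *
im,_=grab_frame('top');im2,_=grab_frame('scene')
cv2.imwrite('pics/p2.png',np.vstack([cv2.resize(im[130:290,190:430],(480,300)),cv2.resize(im2[80:260,100:370],(480,300))]))
E
```

```text
tool_pos: [0.4463, -0.065, 0.0493]
contact_force: [0.0, 0.8, -1.2]
time: 10.32
tool_pos: [0.52, -0.1171, 0.0529]
tool_rot: [0.001, -0.003, 1.0, -0.0]
contact_force: [-0.3, 0.3, 0.3]
gripper_width: 0.002
grasp_force: 0.0
```

View pics/p2.png

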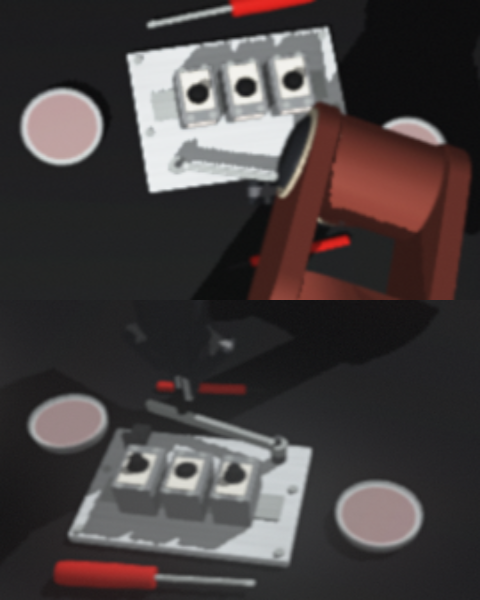

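The bar is following the fingers, with the knob just ahead of the tips at scene-crop (185,400), and the middle button is visibly in. Next I'll finish the arc gently.

```bash
python3 -m handwheel '[[[0.0055,-0.0014,0,0,0,1.2],[0.0055,-0.0014,0,0,0,1.2],[0.0055,-0.0014,0,0,0,1.2],[0.0055,-0.0009,0,0,0,1.2],[0.004,-0.0004,0,0,0,1.2],[0.003,-0.0002,0,0,0,1],[0,0,0,0,0,0],[0,0,0,0,0,0]]]'|egrep 'tool_pos|cont';python3 -m handwheel '[[[0.002,0,0,0,0,0],[0.002,0,0,0,0,0],[0,0,0,0,0,0]]]'|egrep 'tool_pos|cont';python3 -m handwheel '[[[0.002,0,0,0,0,0],[0,0,0,0,0,0],[0,0,0,0,0,0]]]'|egrep 'tool_pos|cont';python3 -m handwheel '[[[0.002,0,0,0,0,0],[0,0,0,0,0,0],[0,0,0,0,0,0]]]'|egrep 'tool_pos|cont'; python3 - <<'E'
from h import *
im2,_=grab_frame('scene'); cv2.imwrite('pics/p3.png',cv2.resize(im2[100:220,120:300],(780,520),interpolation=cv2.INTER_CUBIC))
for r in pinpoint('scene','bar_knob'): print(r['conf'],at_z('scene',r['position'],.077))
E
```

```text
tool_pos: [0.548, -0.1223, 0.0526]
contact_force: [-0.3, -0.5, 0.4]
tool_pos: [0.552, -0.1223, 0.0527]
contact_force: [-0.5, 0.4, -0.1]
tool_pos: [0.5539, -0.1223, 0.0527]
contact_force: [0.0, -0.6, 0.1]
tool_pos: [0.5559, -0.1223, 0.0527]
contact_force: [-1.3, -0.1, 0.2]
0.91 [ 0.57022062 -0.12125958  0.077     ]
```

View pics/p3.png

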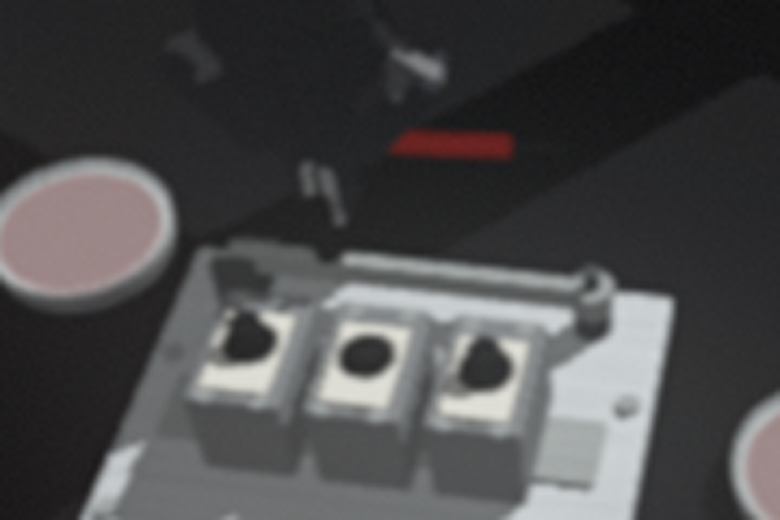

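The bar now lies nearly along the strip, with its tip entering the catch at (240,265) and the knob at (330,245). I'll continue until the force rises at the stop.

```bash
for i in 1; do python3 -m handwheel '[[[0.0015,0,0,0,0,0],[0,0,0,0,0,0],[0,0,0,0,0,0]]]';python3 -m handwheel '[[[0.0015,0,0,0,0,0],[0,0,0,0,0,0],[0,0,0,0,0,0]]]';python3 -m handwheel '[[[0.0015,0,0,0,0,0],[0,0,0,0,0,0],[0,0,0,0,0,0]]]'; done |egrep 'tool_pos|cont'
```

```text
tool_pos: [0.5571, -0.1222, 0.0525]
contact_force: [-1.3, -0.4, -0.1]
tool_pos: [0.5572, -0.1222, 0.0524]
contact_force: [-6.2, 0.6, 5.1]
tool_pos: [0.5573, -0.1222, 0.0523]
contact_force: [-11.6, -0.3, 8.4]
```

The bar is hard on its stop, exactly where predicted. I'll back off, retreat and check.

```bash
python3 -m handwheel '[[[-0.003,0,0,0,0,0],[-0.005,-0.0007,0,0,0,0],[-0.01,-0.0014,0,0,0,0],[-0.02,-0.003,0,0,0,0],[-0.02,-0.003,0,0,0,0],[0,0,0.03,0,0,0],[0,0,0.04,0,0,0],[0,0,0.04,0,0,0],[0,0.04,0.02,0,0,0],[-0.01,0.04,0,0,0,0],[-0.01,0.04,0,0,0,0],[-0.01,0.04,0,0,0,0],[0,0.04,0,0,0,0],[0,0.04,0,0,0,0],[0,0.04,0,0,0,0],[0,0.04,0,0,0,0],[0,0,0,0,0,0],[0,0,0,0,0,0]]]'; python3 - <<'E'
from depth import *
im,d=grab_frame('top'); im2,_=grab_frame('scene')
cv2.imwrite('pics/p4.png',np.vstack([cv2.resize(im[130:290,190:430],(480,300)),cv2.resize(im2[80:260,100:370],(480,300))]))
for c in ['top','scene']:
  for t,z in [('bar_knob',.077),('dish_a',0)]:
    for r in pinpoint(c,t): print(c,t,round(r['conf'],2),at_z(c,r['position'],z).round(4))
import io,contextlib
f=io.StringIO()
with contextlib.redirect_stdout(f): blobs()
print([l for l in f.getvalue().splitlines() if int(l.split()[0])>15])
E
```

```text
time: 14.18
tool_pos: [0.4715, 0.1884, 0.1811]
tool_rot: [0.0, -0.066, 0.998, -0.0]
contact_force: [0.2, 0.1, -0.8]
gripper_width: 0.002
grasp_force: 0.0
top bar_knob 0.84 [ 0.5749 -0.1211  0.077 ]
top dish_a 0.69 [ 0.5595 -0.259   0.    ]
scene bar_knob 0.84 [ 0.5691 -0.1154  0.077 ]
scene bar_knob 0.39 [6.825e-01 6.000e-04 7.700e-02]
scene dish_a 0.72 [ 0.5569 -0.2536  0.    ]
scene dish_a 0.69 [0.6026 0.1348 0.    ]
scene dish_a 0.63 [ 0.5854 -0.1003  0.    ]
['66 [ 0.644  -0.0684  0.0704]', '58 [ 0.6498 -0.1186  0.0777]', '66 [ 0.6366 -0.0173  0.0783]', '30 [ 0.5739 -0.1186  0.0775]']
```

View pics/p4.png

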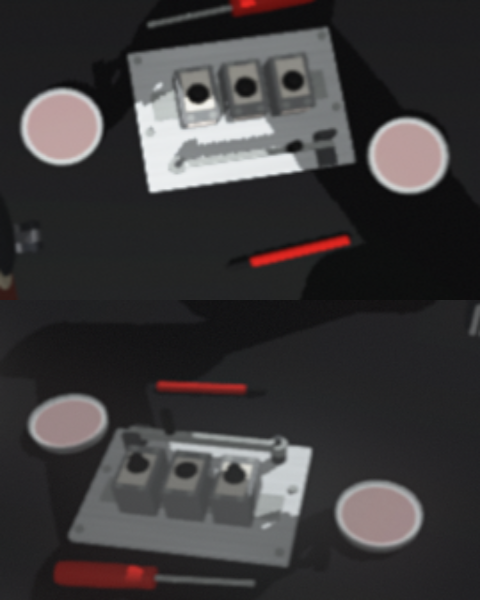

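The picture shows the bar closed with its tip in the catch at top-crop (325,140). The middle button is in, the outer two are out, and the dishes have not moved.

```bash
python3 -c "
from plant import *
print(job_done())"
```

```text
the job is handed in; nothing more can be done
None
```

The middle relay was the tripped one: it is reset and its button stays in, the bar rests against its stop in the catch, the dishes and the two outer buttons are as they were, and I handed the job in at about 14 s.

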